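# Spray the packed regulator and close its carton

## Robot

A 7-joint arm with a two-finger parallel gripper is mounted at the origin on the work surface. World frame = base frame: x ahead of the robot, y to its left, z up, the work surface at z = 0. Lengths are in m, angles in rad, forces in N, time in s.
With the tool pointing down it reaches from about 0.425 to 0.8 m from the base axis. Payload 8.3 kg.
Tool frame: the origin (TCP) lies at the very end of the fingers, on their centre line; the grasp point (between the pads) lies 19 mm behind it (env.grip_point_offset is the distance from the TCP to the grasp point, in m); z points along the fingers, y is the line along which they close (so a half turn about z gives the same grasp; the last joint's range is limited). The gripper opens to 85 mm and grips with 20 to 120 N. Pads are 22 mm wide; open, the fingers measure 114 mm over their backs; the gripper's body (76 mm by 85 mm) begins 54 mm behind the grasp point. The pads swing forward as they close: fully open they stand 13 mm farther back than shut.
Start: joints at [-1.229, 0.383, 0.016, 1.37, -0.006, 1.388, -0.046], TCP at [0.246, 0.574, 0.199] pointing down, gripper open.
Joint ranges: [-2.95, 2.95], [-0.25, 2.06], [-1.52, 1.56], [0.18, 2.33], [-1.44, 4.58], [0.02, 2.06], [-3.01, 3.01]. Speed limits (rad/s): [2.39, 2.39, 3.01, 3.01, 3.14, 3.14, 3.14].

## Interface

Orientations are given as a unit quaternion [x, y, z, w].
In Python, from cell import monitor, vision, env, finder gives the robot as it stands.
- The arm moves only by the tool carry_out, never from a script. Its argument "targets" is a list of rows, each a list of 3 entries, a list of its own where there are three numbers: the turn, a rotation vector about the tool's x, y, z in units of 0.12 rad (1.0 is 0.12 rad), then the shift along the tool's x, y, z in units of 0.04 m (1.0 is 0.04 m), then the gripper command: -1 is fully open, 1 is shut, values between are in proportion. A call has 1 to 12 rows; each row shifts and turns the commanded pose from where the row before left it, along the tool's axes as they then stand; what a row does not reach is not made up. A row lasts 1/12 s, in which the tool goes at most 41.7 mm and 7.16 degrees, less where a joint would pass 70% of its speed; a pose out of reach is approached as far as the arm can. A call with a number of a shift or a turn outside -1 to 1 is refused whole. A call with a gripper value outside its range is refused whole. The fingers move at their own pace and stop on an object; "squeeze" is the grip in N (left out, the last holds). Time passes only in rows, so rows that do not move let the fingers close. It gives the time, the measured TCP pose, the force, the opening and the grip force at its end, in the units of the state.
- monitor.observe(): the state, without advancing time (a new reading comes with each control period).
- vision.read_camera(name): name is "scene" or "side" or "wrist"; returns a dict with "pixels" (384x512x3 uint8, red, green, blue), "intrinsics" (3x3 intrinsics, pixels), "extrinsics" (4x4, takes a point from camera to world coordinates). Camera axes: x right, y up, looking along -z (the intrinsics and any distortion apply to the point x, -y, -z); pixel columns grow to the right and rows downward; lengths in m; the calibration is good to about 2 mm. A picture is of the moment at which its call begins. There is no depth.
- env.sign_off(): hands the job in; it is judged then, once.
Trained networks look in a picture, given as the dict that the camera call returned (one of the last four; its "shot" number tells which), for a name from the list of things; names that differ only in an ending like _2 or _b are one class to them, and where a whole thing is asked for, a point or a joint stands for the part that bears it (a point fixed in the world has none). Each returns a list of dicts, best first, with "score" (0 to 1); they miss things now and then, are a little off and sometimes report something else, mostly with a low value. They report only what shows in the picture. A call takes as long as a camera call. They do not tell look-alikes from the thing itself.
- finder.search_frame(target, picture): "centre" ([x, y, z] in m, in world coordinates, good to about 4 mm: the middle of the surface that is visible of it).
- finder.trace(target, picture): "region" (384x512 bool, what is visible of it).
The state is a dict: "clock": time; "q": joint angles; "qvel": joint speeds; "effort": joint torques, N m; "ee_pos": TCP position; "tool_rot": TCP orientation; "ft_force": force on the tool from outside, world axes, zero at the start; "moment": the same for the moment, N m; "width": finger opening in m; "gripper_force": force on a finger pad.
Only numpy, scipy, OpenCV 4.12 (cv2) and the standard library are available. Lean on these libraries where they do the work, as an engineer would, in place of code of your own. Each camera call takes 0.05 s, during which the arm holds its last target. There are 200 camera calls.

## Task

The regulator in the open carton is to go into stock protected: press the sprung cap of the tall slim spray can behind the carton fully down, hold it for at least half a second, then let it come right up again, while the lid is still open. Then swing the carton's lid shut so that it lies flat and its tab is down behind the rim. Do not press the squat can's cap, and leave the hammer and the loose regulator beside the carton where they are.

Things in the scene. Friction and masses are not known exactly. Their poses are not given: they have to be found in the camera images.
- carton: Open cardboard carton fixed to the bench, 130 (x) by 180 (y) by 90 mm high, walls 4 mm, with a brass regulator packed inside below the rim. Origin: centre of its underside; z up. Its lid is hinged on its +y rim; the two cans stand beyond its +x side. It lies anywhere on the bench within about 10 cm and turned up to 0.3 rad.
- rim (a point): Middle of the top edge of the carton's -y wall (the side away from the hinge), 90 mm above the bench, outer face; axes as the carton's.
- lid (a joint): Angle of the carton's lid about its hinge: 0 shut flat, grows as it opens (starts at 1.6 to 1.95, standing up and leaning out beyond the hinge side; stop at 2.1). The stiff hinge (about 0.12 N m) stays where it is left.
- lid_hinge (a point): Middle of the hinge line on the carton's +y rim, 90 mm above the bench. The line runs along the carton's x. The lid is a cardboard panel 130 mm along the hinge, 180 mm from hinge to free edge, 4 mm thick. At lid angle a, a point at distance s from the hinge lies s*cos(a) from it towards the carton's -y and s*sin(a) above it.
- lid_edge (a point): Middle of the lid's free edge, on its outer face (the upper face when shut, 94 mm above the bench).
- lid_tab (a point): Tip of the tab that stands square to the lid on its inner side, 9 mm in from the free edge: 80 mm wide, 4 mm thick, 27 mm long. When the lid is shut it points down inside the carton, 27 mm below the rim.
- tall_can: Tall slim spray can of bare metal with a paper band, 60 mm in diameter, clamped upright on a 96 mm square steel foot bolted to the bench beyond the carton's +x side. A thin grey spray tube on its black cap points at the carton. Origin: centre of the underside. It and the squat can stand 110 mm apart side by side and may have changed places.
- tall_cap (a joint): How far the tall can's cap is pressed: 0 up, 0.008 m fully down. Its spring pushes back with 2 N at the top and 6 N at the bottom.
- tall_cap_top (a point): Centre of the flat top of the tall can's black round cap, 36 mm in diameter, 193 mm above the bench when up. Press it straight down.
- squat_can: Squat wide spray can of bare metal, 80 mm in diameter, with a wide flat black cap (52 mm across, top 127 mm above the bench) and no spray tube, on the same kind of foot. Origin: centre of the underside. Not to be used.
- squat_cap (a joint): How far the squat can's cap is pressed: 0 up, 0.008 m fully down. Leave it up.
- regulator: Loose brass regulator with a round steel gauge, about 110 mm long and 50 mm high, standing on the bench to the left (+y) of the carton. Origin: centre of its underside. Leave it.
- hammer: Loose hammer, 260 mm long, lying on the bench to the right (-y) of the carton, along x. Leave it.
There are look-alikes about, which are no part of the job. Leave any green look-alike of the carton alone. What is shaped like the tall_can but red is not meant.

How it is judged:
By the outcome, as a careful person would: the job done as asked, in the order asked, and still so for the second after the job is handed in, with the robot touching nothing.
It also fails if it takes over 48 s, if anything falls off the work surface, if the arm or the gripper's body presses on something with over 40 N, if the wrist force passes 120 N, or if a joint passes its speed limit or range.

## Working session

There is one attempt and no reset: what is moved stays moved. The work goes in short steps, Python scripts to look and compute and a tool call to move; the robot and the scene stay as the last step left them, time stands still between calls to the robot, and variables do not carry over. Pictures are saved under pics/ and viewed, at most 10 in all, crops included, and the job is handed in when it is done.

Besides the shell and the picture viewer there is one more tool, called after "Emit:" as name([rows], argument=value, ...), one row to a line, values as JSON. carry_out: Moves the arm, as the interface text tells. Its arguments: {"type":"object","properties":{"targets":{"type":"array","items":{"type":"array"}},"squeeze":{"type":"number"}},"required":["targets"]}

```bash
mkdir -p pics
python3 - <<'E'
from cell import monitor, vision, env, finder
import cv2,numpy as np
s=monitor.observe(); print({k:np.round(v,3) for k,v in s.items()})
ims=[]
for c in ["scene","side"]:
    p=vision.read_camera(c); ims.append(p["pixels"][:,:,::-1])
    print(c,np.round(p["extrinsics"],3).tolist(),np.round(p["intrinsics"],1).tolist())
    for n in ["carton","tall_can","tall_cap_top","squat_can","squat_cap","lid_edge","lid_hinge","rim","lid_tab","lid","regulator","hammer"]:
        try:
            for d in finder.search_frame(n,p)[:3]:
                c3=np.array(d["centre"]);E=p["extrinsics"];q=np.linalg.inv(E)@np.append(c3,1);u=p["intrinsics"]@np.array([q[0],-q[1],-q[2]]);print(n,np.round(c3,3),round(d["score"],2),(u[:2]/u[2]).astype(int))
        except Exception as e: print(n,e)
cv2.imwrite("pics/scene.png",ims[0]);cv2.imwrite("pics/side.png",ims[1])
E
```

```text
{'clock': np.float64(0.0), 'q': array([-1.229,  0.384,  0.016,  1.371, -0.006,  1.388, -0.047]), 'qvel': array([ 0.   , -0.001, -0.001,  0.001,  0.001,  0.001, -0.001]), 'effort': array([-1.0000e-03, -6.2760e+01,  8.4400e-01, -3.7182e+01,  1.7000e-02,
        1.5000e-02, -0.0000e+00]), 'ee_pos': array([0.246, 0.574, 0.198]), 'tool_rot': array([ 0.201,  0.98 , -0.001, -0.   ]), 'ft_force': array([-0.651, -0.537,  0.655]), 'moment': array([ 0.031,  0.006, -0.01 ]), 'gripper_force': np.float64(0.0), 'width': np.float64(0.085)}
scene [[0.257, -0.834, 0.489, 1.177], [0.966, 0.227, -0.119, -0.128], [-0.012, 0.503, 0.864, 1.238], [0.0, 0.0, 0.0, 1.0]] [[424.3, 0.0, 255.9], [0.0, 424.3, 187.9], [0.0, 0.0, 1.0]]
carton [0.532 0.134 0.054] 0.83 [287 187]
carton [ 0.405 -0.104  0.097] 0.78 [205 164]
tall_can [0.685 0.145 0.064] 0.73 [305 226]
tall_can [0.624 0.302 0.07 ] 0.57 [347 196]
tall_can [0.687 0.037 0.077] 0.42 [271 234]
tall_cap_top [0.664 0.154 0.194] 0.68 [310 199]
tall_cap_top [0.61  0.313 0.194] 0.57 [356 171]
tall_cap_top [0.528 0.134 0.056] 0.16 [287 186]
squat_can [0.684 0.036 0
[... 1124 characters left out ...]
8]
squat_can [0.647 0.023 0.068] 0.63 [288 199]
squat_cap [0.659 0.037 0.126] 0.75 [290 179]
lid_edge [0.541 0.197 0.189] 0.86 [229 141]
lid_edge [ 0.375 -0.121  0.098] 0.85 [209 256]
lid_hinge [ 0.376 -0.112  0.094] 0.84 [208 254]
lid_hinge [0.54  0.201 0.188] 0.69 [228 140]
rim [0.545 0.195 0.088] 0.95 [232 170]
rim [ 0.372 -0.146  0.091] 0.68 [211 266]
lid_tab [ 0.378 -0.116  0.094] 0.73 [210 255]
lid_tab [0.544 0.202 0.187] 0.72 [229 140]
lid [0.544 0.201 0.187] 0.9 [229 140]
lid [ 0.384 -0.115  0.091] 0.62 [212 255]
lid [0.453 0.416 0.023] 0.16 [186 158]
regulator [0.457 0.416 0.028] 0.72 [187 157]
regulator [0.542 0.2   0.187] 0.29 [229 140]
hammer [ 0.558 -0.379  0.02 ] 0.72 [338 344]
```

View pics/scene.png

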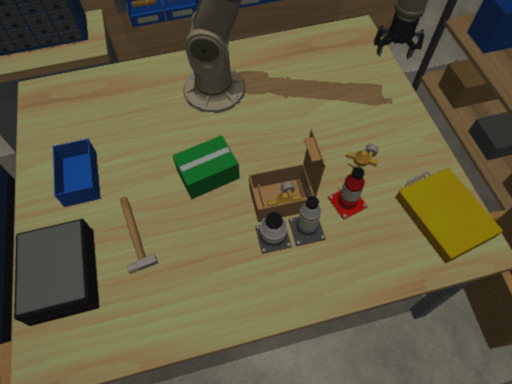

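View pics/side.png

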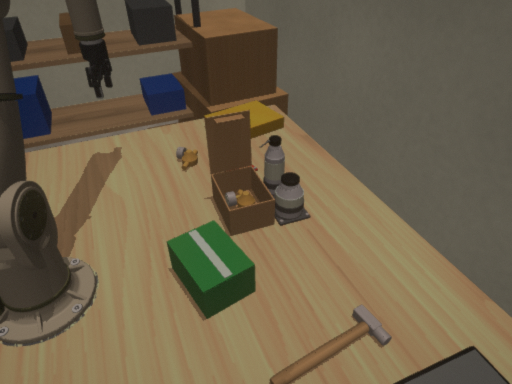

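The true tall can is the bare-metal one with the tube, at scene pixel (310,205). Look-alikes are the red can (352,190), the squat can (273,230), and for the carton the green box (205,165); the cardboard carton is at (285,190). I'll check this in a close crop.

Run:
```python
import cv2,numpy as np
a=cv2.imread("pics/scene.png")[120:250,235:375];b=cv2.imread("pics/side.png")[100:240,190:320]
a=cv2.resize(a,(400*140//140*1,int(130*400/140)),interpolation=cv2.INTER_CUBIC);b=cv2.resize(b,(390,420),interpolation=cv2.INTER_CUBIC)
c=np.zeros((420,790,3),np.uint8);c[:a.shape[0],:400]=a;c[:,400:]=b
cv2.imwrite("pics/crop.png",c)
```

```text
(no output)
```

View pics/crop.png

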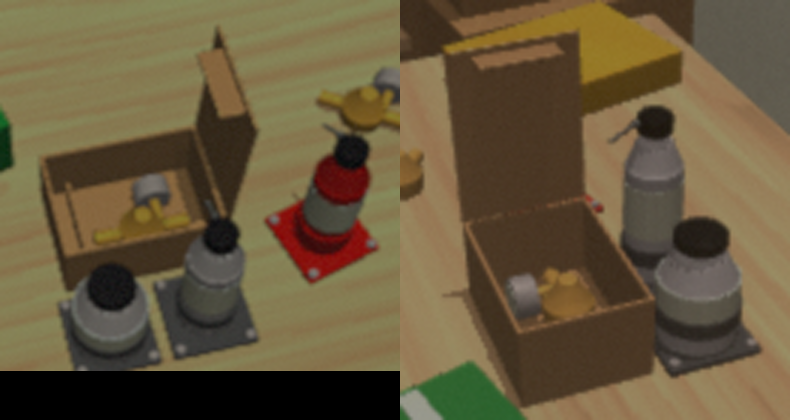

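```bash
cat > fit.py <<'E'
from cell import vision
import numpy as np
from scipy.optimize import least_squares
P={c:vision.read_camera(c) for c in("scene","side")}
def proj(c,p):
    q=np.linalg.inv(P[c]["extrinsics"])@np.append(p,1);u=P[c]["intrinsics"]@[q[0],-q[1],-q[2]];return u[:2]/u[2]
def W(t,l):
    c,s=np.cos(t[2]),np.sin(t[2]);return np.array([t[0]+c*l[0]-s*l[1],t[1]+s*l[0]+c*l[1],l[2]])
def lid(t,x,s): return W(t,[x,.09-s*np.cos(t[3]),.09+s*np.sin(t[3])])
O=[("side",(-.065,.09,.09),(212.3,174)),("side",(.065,.09,.09),(251.7,167.7)),("side",(.065,-.09,.09),(274,199)),("side",(-.065,-.09,.09),(230.7,210.7)),
("side",(-.065,-.09,0),(233.3,235)),("side",(.065,-.09,0),(274,223)),("side",(-.065,"L"),(205.7,117.3)),("side",(.065,"L"),(249.3,111)),
("scene",(-.065,-.09,.09),(249.7,175.3)),("scene",(-.065,.09,.09),(303.3,166.2)),("scene",(.065,-.09,.09),(258.8,218.7)),("scene",(-.065,"L"),(311.3,130.5)),("scene",(.065,"L"),(324.3,164.8))]
f=lambda t:np.concatenate([proj(c,lid(t,l[0],.18) if l[1]=="L" else W(t,l))-o for c,l,o in O])
r=least_squares(f,[.53,.12,0,1.75],loss="soft_l1");print(np.round(r.x,4));print(np.round(f(r.x).reshape(-1,2),1).tolist())
t=r.x
# cap top by triangulation: pixels scene / side
for n,a,b in[("tall",(235+222/2.857,120+232/2.857),(190+256/3,100+118/3)),("squat",(235+112/2.857,120+282/2.857),(190+301/3,100+232/3))]:
    z=.193 if n=="tall" else .127
    g=least_squares(lambda p:np.r_[proj("scene",[*p,z])-a,proj("side",[*p,z])-b],[.66,.1]);print(n,g.x,g.fun)
print("lid edge",lid(t,0,.18),"hinge",W(t,(0,.09,.09)),"rim",W(t,(0,-.09,.09)))
E
python3 fit.py
```

```text
[ 0.5437  0.1084 -0.0257  1.6115]
[[-0.8, -0.4], [0.6, -3.2], [2.2, -0.7], [-0.1, -0.8], [-1.1, -0.1], [1.4, 0.0], [-0.2, 0.1], [1.2, -1.7], [-1.0, -0.0], [-0.4, -2.2], [-0.6, -8.1], [-0.6, -1.6], [0.5, 1.0]]
tall [0.66754008 0.15590811] [-0.98904496 -0.27706505  0.15026942 -2.14441627]
squat [0.66255331 0.04792835] [-0.67972093  0.16834359 -0.22694649 -1.04948112]
lid edge [0.54617912 0.20569349 0.26985101] hinge [0.54599079 0.19837365 0.09      ] rim [0.54136117 0.0184332  0.09      ]
```

Crop check: the grey can with its black cap at crop (222,232) / (656,118) and the tube pointing at the carton is the tall can. The red one stands on a red foot. The lid stands about 1.6 rad. Now I'll move: rise, square up, then go over the can.

Emit:
carry_out([
  [[0, 0, -0.85], [0, 0, -1], 1],
  [[0, 0, -0.85], [0, 0, -1], 1],
  [[0, 0, -0.85], [0, 0, -1], 1],
  [[0, 0, -0.85], [0, 0, -1], 1],
  [[0, 0, 0], [-0.6, -0.6, 0], 1],
  [[0, 0, 0], [-0.6, -0.6, 0], 1],
  [[0, 0, 0], [-0.6, -0.6, 0], 1],
  [[0, 0, 0], [-0.6, -0.6, 0], 1],
  [[0, 0, 0], [-0.6, -0.6, 0], 1],
  [[0, 0, 0], [-0.6, -0.6, 0], 1],
  [[0, 0, 0], [-0.6, -0.6, 0], 1],
  [[0, 0, 0], [-0.6, -0.6, 0], 1],
])

```text
clock: 2.4
ee_pos: [0.4397, 0.3818, 0.3597]
tool_rot: [-0.002, 1.0, 0.0, 0.0]
ft_force: [-0.1, 0.1, -0.4]
width: -0.0001
gripper_force: 0.0
```

Emit:
carry_out([
  [[0, 0, 0], [-0.57, -0.56, 0], 1],
  [[0, 0, 0], [-0.57, -0.56, 0], 1],
  [[0, 0, 0], [-0.57, -0.56, 0], 1],
  [[0, 0, 0], [-0.57, -0.56, 0], 1],
  [[0, 0, 0], [-0.57, -0.56, 0], 1],
  [[0, 0, 0], [-0.57, -0.56, 0], 1],
  [[0, 0, 0], [-0.57, -0.56, 0], 1],
  [[0, 0, 0], [-0.57, -0.56, 0], 1],
  [[0, 0, 0], [-0.57, -0.56, 0], 1],
  [[0, 0, 0], [-0.57, -0.56, 0], 1],
  [[0, 0, 0], [0, 0, 0], 1],
  [[0, 0, 0], [0, 0, 0], 1],
])

```text
clock: 3.4
ee_pos: [0.6686, 0.1574, 0.358]
tool_rot: [0.0, 1.0, -0.001, -0.001]
ft_force: [-0.7, 0.8, -0.6]
width: 0.0002
gripper_force: 0.0
```

Run:
```python
from cell import monitor, vision, finder
import cv2,numpy as np
s=monitor.observe();print(s["ee_pos"],s["q"].round(2) if hasattr(s["q"],"round") else s["q"])
p=vision.read_camera("wrist");cv2.imwrite("pics/w1.png",p["pixels"][:,:,::-1])
E_=p["extrinsics"];K=p["intrinsics"]
def pr(c):
    q=np.linalg.inv(E_)@np.append(c,1);u=K@[q[0],-q[1],-q[2]];return (u[:2]/u[2]).round()
for n in["tall_cap_top","tall_can","squat_cap","lid","lid_edge"]:
    for d in finder.search_frame(n,p)[:2]: print(n,np.round(d["centre"],3),round(d["score"],2),pr(d["centre"]))
print("est cap px",pr([.6675,.156,.193]),"TCP axis at .193",pr([*s["ee_pos"][:2],.193]))
```

```text
[0.66858705 0.15739862 0.35799997] [-0.39  0.55  0.23  0.79 -0.12  1.81  1.35]
tall_cap_top [0.664 0.156 0.193] 0.73 [255. 169.]
tall_cap_top [0.612 0.313 0.192] 0.55 [396. 122.]
tall_can [0.608 0.302 0.119] 0.69 [364. 119.]
tall_can [0.652 0.158 0.136] 0.59 [257. 153.]
squat_cap [0.66  0.048 0.128] 0.6 [177. 158.]
lid [0.554 0.196 0.268] 0.91 [304.  52.]
lid_edge [0.56  0.196 0.262] 0.85 [303.  61.]
lid_edge [ 0.456 -0.17   0.095] 0.64 [ 5. -3.]
est cap px [256. 172.] TCP axis at .193 [257. 173.]
```

View pics/w1.png

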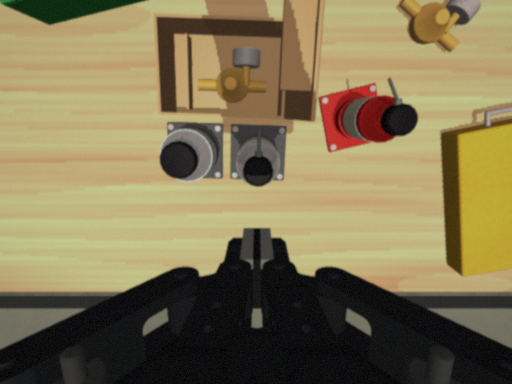

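The wrist view shows the black tall cap with its grey tube at (258,170), directly under the tool axis (257,173). The red can is off at (400,120) and the squat cap at (180,160).

Emit:
carry_out([
  [[0, 0, 0], [0.05, -0.03, 0.6], 1],
  [[0, 0, 0], [0, 0, 0.8], 1],
  [[0, 0, 0], [0, 0, 0.8], 1],
  [[0, 0, 0], [0, 0, 0.8], 1],
  [[0, 0, 0], [0, 0, 0.5], 1],
  [[0, 0, 0], [0, 0, 0.2], 1],
  [[0, 0, 0], [0, 0, 0.1], 1],
  [[0, 0, 0], [0, 0, 0.1], 1],
  [[0, 0, 0], [0, 0, 0], 1],
  [[0, 0, 0], [0, 0, 0], 1],
])

```text
clock: 4.53
ee_pos: [0.6661, 0.1589, 0.2051]
tool_rot: [-0.002, 1.0, 0.0, 0.001]
ft_force: [0.2, 0.3, 0.5]
width: 0.0002
gripper_force: 0.0
```

Emit:
carry_out([
  [[0, 0, 0], [0, -0.05, 0.1], 1],
  [[0, 0, 0], [0, 0, 0.1], 1],
  [[0, 0, 0], [0, 0, 0.1], 1],
  [[0, 0, 0], [0, 0, 0.05], 1],
  [[0, 0, 0], [0, 0, 0.05], 1],
  [[0, 0, 0], [0, 0, 0.05], 1],
  [[0, 0, 0], [0, 0, 0.03], 1],
  [[0, 0, 0], [0, 0, 0], 1],
])

```text
clock: 5.2
ee_pos: [0.6653, 0.1566, 0.1839]
tool_rot: [-0.002, 1.0, -0.0, -0.0]
ft_force: [-0.2, -0.8, 0.6]
width: -0.0004
gripper_force: 0.0
```

Emit:
carry_out([
  [[0, 0, 0], [0, 0, 0], 1],
])

```text
clock: 5.28
ee_pos: [0.6655, 0.1567, 0.1843]
tool_rot: [-0.002, 1.0, -0.0, -0.0]
ft_force: [0.7, -0.6, -0.7]
width: -0.0001
gripper_force: 0.0
```

Run:
```python
from cell import monitor, vision, finder
import cv2,numpy as np
s=monitor.observe();print(s["ee_pos"],s["ft_force"])
o=[]
for c,(r0,c0) in {"scene":(150,260),"side":(90,220)}.items():
    p=vision.read_camera(c)["pixels"][r0:r0+100,c0:c0+100,::-1];o.append(cv2.resize(p,(400,400),interpolation=cv2.INTER_CUBIC))
cv2.imwrite("pics/press.png",np.hstack(o))
```

```text
[0.6654546  0.15666574 0.18425083] [ 0.67063888 -0.62019927 -0.73375205]
```

View pics/press.png

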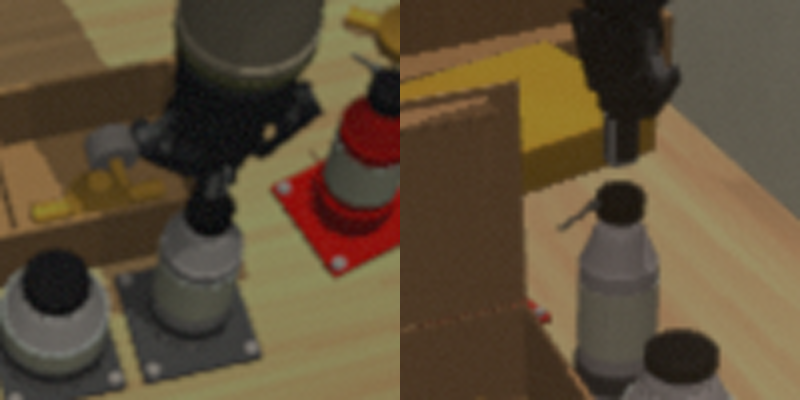

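Run:
```python
from cell import monitor, vision
import numpy as np
s=monitor.observe()
for c in("scene","side"):
    p=vision.read_camera(c)
    for z in(0,.01,.02,.03):
        q=np.linalg.inv(p["extrinsics"])@np.append(s["ee_pos"]+[0,0,z],1);u=p["intrinsics"]@[q[0],-q[1],-q[2]];print(c,z,(u[:2]/u[2]).round(1))
```

```text
scene 0 [311.4 201.7]
scene 0.01 [311.8 200. ]
scene 0.02 [312.2 198.3]
scene 0.03 [312.5 196.5]
side 0 [274.7 139.8]
side 0.01 [274.7 136.8]
side 0.02 [274.8 133.7]
side 0.03 [274.9 130.5]
```

The side view shows the shut finger tips at about (275,131), clear above the cap top at (275,138). The real tips sit roughly 20 mm above the reported TCP. I'll descend slowly and watch the force.

Emit:
carry_out([
  [[0, 0, 0], [0, 0, 0.06], 1],
  [[0, 0, 0], [0, 0, 0.06], 1],
  [[0, 0, 0], [0, 0, 0.06], 1],
  [[0, 0, 0], [0, 0, 0.06], 1],
  [[0, 0, 0], [0, 0, 0], 1],
  [[0, 0, 0], [0, 0, 0], 1],
])

```text
clock: 5.98
ee_pos: [0.6653, 0.1566, 0.1743]
tool_rot: [-0.002, 1.0, -0.0, -0.0]
ft_force: [-0.2, -0.2, 0.1]
width: -0.0001
gripper_force: 0.0
```

```bash
python3 -c "
from cell import env,monitor
print(env.grip_point_offset, monitor.observe())"
```

```text
0.0187 {'clock': 5.9833, 'q': array([-0.41331913,  0.52995904,  0.21400454,  1.22814478, -0.10923281,
        1.39515036,  1.36534033]), 'qvel': array([ 0.00088587, -0.00282782,  0.0007531 , -0.00615142,  0.00040487,
        0.00190327,  0.00023607]), 'effort': array([ 3.06297923e-03, -7.04141736e+01,  4.61671337e+00, -3.68069243e+01,
        1.68062118e-02, -3.07121698e-02,  1.53022120e-03]), 'ee_pos': array([0.66529994, 0.15664615, 0.174324  ]), 'tool_rot': array([-1.63339184e-03,  9.99998618e-01, -7.75987722e-05, -2.99741196e-04]), 'ft_force': array([-0.23410825, -0.24477646,  0.12469774]), 'moment': array([0.003517  , 0.02592184, 0.0577001 ]), 'gripper_force': 0.0, 'width': -7.854251362009331e-05}
```

Emit:
carry_out([
  [[0, 0, 0], [0, 0, 0.05], 1],
  [[0, 0, 0], [0, 0, 0.05], 1],
  [[0, 0, 0], [0, 0, 0], 1],
])

```text
clock: 6.23
ee_pos: [0.6653, 0.1566, 0.1701]
tool_rot: [-0.002, 1.0, -0.0, -0.0]
ft_force: [0.1, 0.4, -1.1]
width: -0.0001
gripper_force: 0.0
```

Emit:
carry_out([
  [[0, 0, 0], [0, 0, 0.05], 1],
  [[0, 0, 0], [0, 0, 0.05], 1],
  [[0, 0, 0], [0, 0, 0], 1],
])

```text
clock: 6.48
ee_pos: [0.6652, 0.1566, 0.1661]
tool_rot: [-0.002, 1.0, -0.0, -0.0]
ft_force: [-0.3, -0.8, 0.8]
width: -0.0003
gripper_force: 0.0
```

Run:
```python
from cell import monitor, vision, finder
import cv2,numpy as np
o=[]
for c,(r0,c0) in {"scene":(170,280),"side":(105,240)}.items():
    p=vision.read_camera(c)["pixels"][r0:r0+60,c0:c0+60,::-1];o.append(cv2.convertScaleAbs(cv2.resize(p,(400,400),interpolation=cv2.INTER_CUBIC),alpha=2))
cv2.imwrite("pics/press2.png",np.hstack(o))
```

```text
(no output)
```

View pics/press2.png

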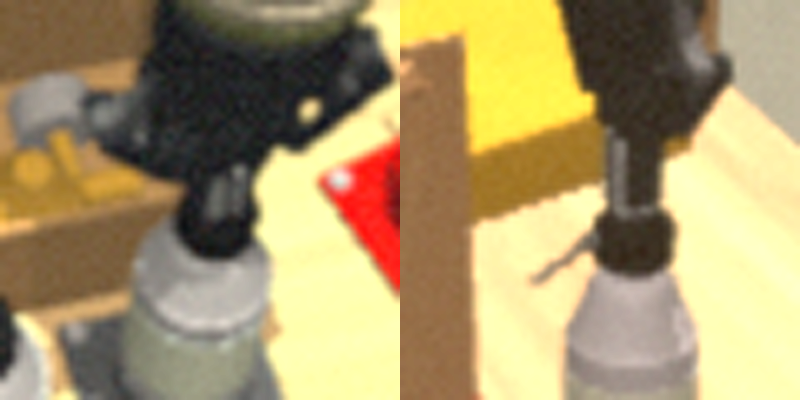

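The tips are now just about on the cap in side view (635,212), at reported z 0.166. The true tips are about 27 mm above the reported TCP. Continuing down gently.

Emit:
carry_out([
  [[0, 0, 0], [0, 0, 0.05], 1],
  [[0, 0, 0], [0, 0, 0.05], 1],
  [[0, 0, 0], [0, 0, 0], 1],
])

```text
clock: 6.83
ee_pos: [0.6652, 0.1566, 0.1621]
tool_rot: [-0.002, 1.0, -0.0, -0.0]
ft_force: [-0.2, 0.7, -0.8]
width: -0.0
gripper_force: 0.0
```

Emit:
carry_out([
  [[0, 0, 0], [0, 0, 0.05], 1],
  [[0, 0, 0], [0, 0, 0], 1],
])

```text
clock: 7.0
ee_pos: [0.6655, 0.1566, 0.1606]
tool_rot: [-0.002, 1.0, -0.0, 0.0]
ft_force: [-1.0, -0.2, 1.6]
width: 0.0001
gripper_force: 1.1
```

Emit:
carry_out([
  [[0, 0, 0], [0, 0, 0.05], 1],
  [[0, 0, 0], [0, 0, 0], 1],
])

```text
clock: 7.17
ee_pos: [0.6656, 0.1567, 0.1588]
tool_rot: [-0.002, 1.0, 0.0, 0.0]
ft_force: [-0.5, -0.6, 3.8]
width: 0.0003
gripper_force: 1.6
```

Emit:
carry_out([
  [[0, 0, 0], [0, 0, 0.05], 1],
  [[0, 0, 0], [0, 0, 0.05], 1],
  [[0, 0, 0], [0, 0, 0], 1],
])

```text
clock: 7.42
ee_pos: [0.6656, 0.1567, 0.1546]
tool_rot: [-0.002, 1.0, 0.0, 0.0]
ft_force: [-1.0, -0.6, 6.0]
width: 0.0002
gripper_force: 2.6
```

Emit:
carry_out([
  [[0, 0, 0], [0, 0, 0.05], 1],
  [[0, 0, 0], [0, 0, 0], 1],
])

```text
clock: 7.58
ee_pos: [0.6656, 0.1567, 0.1535]
tool_rot: [-0.002, 1.0, 0.0, 0.0]
ft_force: [-1.4, -0.1, 5.8]
width: 0.0002
gripper_force: 2.9
```

Emit:
carry_out([
  [[0, 0, 0], [0, 0, 0.05], 1],
  [[0, 0, 0], [0, 0, 0], 1],
])

```text
clock: 7.75
ee_pos: [0.6658, 0.1567, 0.1532]
tool_rot: [-0.002, 1.0, 0.0, 0.001]
ft_force: [-6.0, -1.9, 15.6]
width: -0.0
gripper_force: 8.1
```

Bottomed (the force jumped to 15 N). Hold, then release straight up.

Emit:
carry_out([
  [[0, 0, 0], [0, 0, 0], 1],
  [[0, 0, 0], [0, 0, 0], 1],
  [[0, 0, 0], [0, 0, 0], 1],
  [[0, 0, 0], [0, 0, 0], 1],
  [[0, 0, 0], [0, 0, 0], 1],
  [[0, 0, 0], [0, 0, 0], 1],
  [[0, 0, 0], [0, 0, 0], 1],
  [[0, 0, 0], [0, 0, 0], 1],
  [[0, 0, 0], [0, 0, 0], 1],
  [[0, 0, 0], [0, 0, 0], 1],
])

```text
clock: 8.58
ee_pos: [0.6658, 0.1567, 0.1533]
tool_rot: [-0.002, 1.0, 0.0, 0.001]
ft_force: [-7.0, -2.1, 15.5]
width: 0.0
gripper_force: 7.9
```

Emit:
carry_out([
  [[0, 0, 0], [0, 0, -0.1], 1],
  [[0, 0, 0], [0, 0, -0.2], 1],
  [[0, 0, 0], [0, 0, -0.5], 1],
  [[0, 0, 0], [0, 0, -0.8], 1],
  [[0, 0, 0], [0, 0, -0.9], 1],
  [[0, 0, 0], [0, 0, -0.9], 1],
  [[0, 0, 0], [0, 0, -0.9], 1],
  [[0, 0, 0], [0, 0, -0.7], 1],
  [[0, 0, 0], [0, 0, 0], 1],
])

```text
clock: 9.33
ee_pos: [0.6667, 0.1568, 0.3578]
tool_rot: [-0.002, 1.0, 0.001, 0.005]
ft_force: [-0.6, -0.1, 1.2]
width: 0.0001
gripper_force: 0.0
```

Emit:
carry_out([
  [[0, 0, 0], [0.64, 0.53, 0], 1],
  [[0, 0, 0], [0.64, 0.53, 0], 1],
  [[0, 0, 0], [0.64, 0.53, 0], 1],
  [[0, 0, 0], [0.64, 0.53, 0], 1],
  [[0, 0, 0], [0.64, 0.53, 0], 1],
  [[0, 0, 0], [0, 0, 0], 1],
  [[0, 0, 0], [0, 0, 0.7], 1],
  [[0, 0, 0], [0, 0, 0.8], 1],
  [[0, 0, 0], [0, 0, 0.8], 1],
  [[0, 0, 0], [0, 0, 0.8], 1],
  [[0, 0, 0], [0, 0, 0.37], 1],
  [[0, 0, 0], [0, 0, 0], 1],
])

```text
clock: 10.33
ee_pos: [0.5348, 0.261, 0.2069]
tool_rot: [-0.002, 1.0, -0.002, -0.004]
ft_force: [-0.6, -0.1, 0.4]
width: -0.0
gripper_force: 0.0
```

Run:
```python
from cell import vision
import cv2,numpy as np
o=[]
for c,(r0,c0) in {"scene":(100,240),"side":(70,180)}.items():
    p=vision.read_camera(c)["pixels"][r0:r0+133,c0:c0+133,::-1];o.append(cv2.convertScaleAbs(cv2.resize(p,(400,400),interpolation=cv2.INTER_CUBIC),alpha=1.6))
cv2.imwrite("pics/lid1.png",np.hstack(o))
```

```text
(no output)
```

View pics/lid1.png

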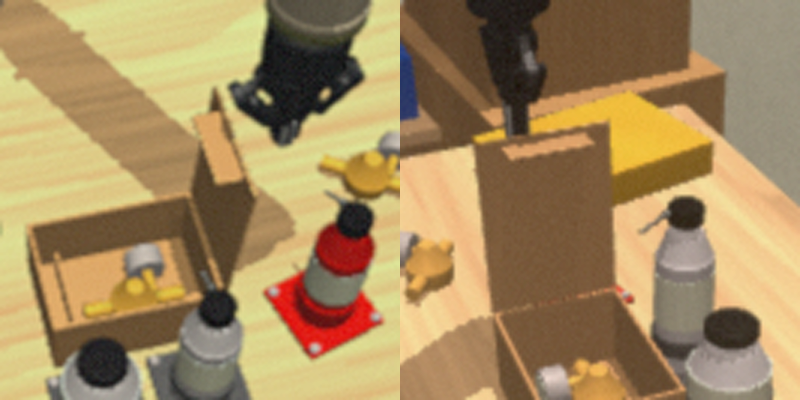

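The cap is up again (scene (215,305)), and the gripper is behind the lid in side view (515,130). Now push the lid over.

Emit:
carry_out([
  [[0, 0, 0], [0, -0.5, 0], 1],
  [[0, 0, 0], [0, -0.5, 0], 1],
  [[0, 0, 0], [0, -0.3, 0], 1],
  [[0, 0, 0], [0, -0.3, 0], 1],
  [[0, 0, 0], [0, -0.3, 0.03], 1],
  [[0, 0, 0], [0, -0.3, 0.05], 1],
  [[0, 0, 0], [0, 0, 0], 1],
])

```text
clock: 11.02
ee_pos: [0.5379, 0.1711, 0.2088]
tool_rot: [0.0, 1.0, -0.001, 0.0]
ft_force: [1.2, -0.9, 0.0]
width: -0.0001
gripper_force: 0.0
```

Run:
```python
from cell import vision
import cv2,numpy as np
o=[]
for c,(r0,c0) in {"scene":(100,240),"side":(70,180)}.items():
    p=vision.read_camera(c)["pixels"][r0:r0+133,c0:c0+133,::-1];o.append(cv2.convertScaleAbs(cv2.resize(p,(400,400),interpolation=cv2.INTER_CUBIC),alpha=1.6))
cv2.imwrite("pics/lid2.png",np.hstack(o))
```

```text
(no output)
```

View pics/lid2.png

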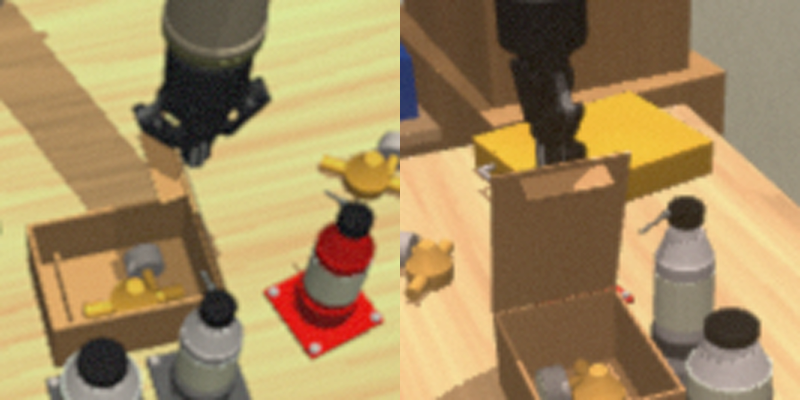

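The lid is swinging over, its free edge now at side (560,165). Continue the arc.

Emit:
carry_out([
  [[0, 0, 0], [0, -0.43, 0.22], 1],
  [[0, 0, 0], [0, -0.43, 0.23], 1],
  [[0, 0, 0], [0, -0.43, 0.29], 1],
  [[0, 0, 0], [0, -0.43, 0.29], 1],
  [[0, 0, 0], [0, -0.34, 0.38], 1],
  [[0, 0, 0], [0, -0.34, 0.38], 1],
  [[0, 0, 0], [0, -0.24, 0.45], 1],
  [[0, 0, 0], [0, -0.24, 0.45], 1],
  [[0, 0, 0], [0, 0, 0], 1],
  [[0, 0, 0], [0, 0, 0], 1],
])

```text
clock: 11.95
ee_pos: [0.5371, 0.0595, 0.1005]
tool_rot: [-0.002, 1.0, -0.0, -0.001]
ft_force: [-0.2, 0.6, 0.3]
width: 0.0001
gripper_force: 0.0
```

Run:
```python
from cell import vision
import cv2,numpy as np
o=[]
for c,(r0,c0) in {"scene":(100,240),"side":(120,180)}.items():
    p=vision.read_camera(c)["pixels"][r0:r0+133,c0:c0+133,::-1];o.append(cv2.convertScaleAbs(cv2.resize(p,(400,400),interpolation=cv2.INTER_CUBIC),alpha=1.6))
cv2.imwrite("pics/lid3.png",np.hstack(o))
```

```text
(no output)
```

View pics/lid3.png

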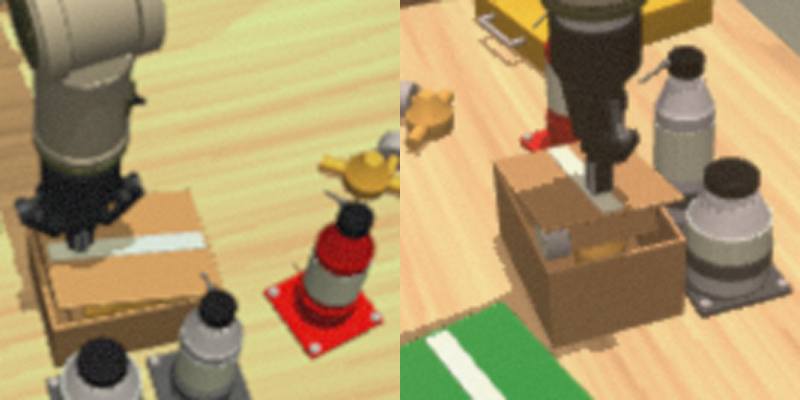

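The lid is nearly shut, with the tip on the tape stripe and the tab going in. Press on down gently.

Emit:
carry_out([
  [[0, 0, 0], [0, -0.1, 0.2], 1],
  [[0, 0, 0], [0, -0.1, 0.2], 1],
  [[0, 0, 0], [0, -0.1, 0.2], 1],
  [[0, 0, 0], [0, -0.05, 0.15], 1],
  [[0, 0, 0], [0, 0, 0], 1],
])

```text
clock: 12.47
ee_pos: [0.5367, 0.044, 0.0693]
tool_rot: [-0.001, 1.0, -0.0, -0.001]
ft_force: [-0.9, -1.4, -0.6]
width: 0.0002
gripper_force: 0.0
```

Emit:
carry_out([
  [[0, 0, 0], [0, 0, 0.06], 1],
  [[0, 0, 0], [0, 0, 0.06], 1],
  [[0, 0, 0], [0, 0, 0], 1],
])

```text
clock: 12.72
ee_pos: [0.5377, 0.0451, 0.066]
tool_rot: [-0.002, 1.0, -0.0, -0.0]
ft_force: [0.7, 0.3, -0.2]
width: 0.0001
gripper_force: 0.0
```

Emit:
carry_out([
  [[0, 0, 0], [0, 0, 0.06], 1],
  [[0, 0, 0], [0, 0, 0.06], 1],
  [[0, 0, 0], [0, 0, 0], 1],
])

```text
clock: 12.97
ee_pos: [0.5382, 0.0452, 0.0622]
tool_rot: [-0.002, 1.0, 0.0, 0.0]
ft_force: [-1.5, -0.2, 5.3]
width: -0.0002
gripper_force: 2.6
```

Emit:
carry_out([
  [[0, 0, 0], [0, 0, 0.04], 1],
  [[0, 0, 0], [0, 0, 0], 1],
])

```text
clock: 13.13
ee_pos: [0.5384, 0.0452, 0.0619]
tool_rot: [-0.002, 1.0, 0.0, 0.001]
ft_force: [-7.0, -0.9, 17.1]
width: -0.0001
gripper_force: 8.5
```

It stopped firmly at the height expected for a shut lid (tip ≈ 0.093). Withdraw and look.

Emit:
carry_out([
  [[0, 0, 0], [0, 0, -0.1], 1],
  [[0, 0, 0], [0, 0, -0.3], 1],
  [[0, 0, 0], [0, 0, -0.8], 1],
  [[0, 0, 0], [0, 0, -0.9], 1],
  [[0, 0, 0], [0, 0, -0.9], 1],
  [[0, 0, 0], [0, 0, -0.9], 1],
  [[0, 0, 0], [0, 0, -0.9], 1],
  [[0, 0, 0], [0, 0, -0.9], 1],
  [[0, 0, 0], [0, 0, -0.5], 1],
  [[0, 0, 0], [0, 0, 0], 1],
  [[0, 0, 0], [0, 0, 0], 1],
])

```text
clock: 14.05
ee_pos: [0.5385, 0.0451, 0.309]
tool_rot: [-0.002, 1.0, 0.0, 0.001]
ft_force: [0.3, 0.1, -1.7]
width: -0.0002
gripper_force: 0.0
```

Run:
```python
from cell import vision
import cv2,numpy as np
o=[]
for c,(r0,c0) in {"scene":(130,230),"side":(130,180)}.items():
    p=vision.read_camera(c)["pixels"][r0:r0+133,c0:c0+133,::-1];o.append(cv2.convertScaleAbs(cv2.resize(p,(400,400),interpolation=cv2.INTER_CUBIC),alpha=1.6))
cv2.imwrite("pics/lid4.png",np.hstack(o))
```

```text
(no output)
```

View pics/lid4.png

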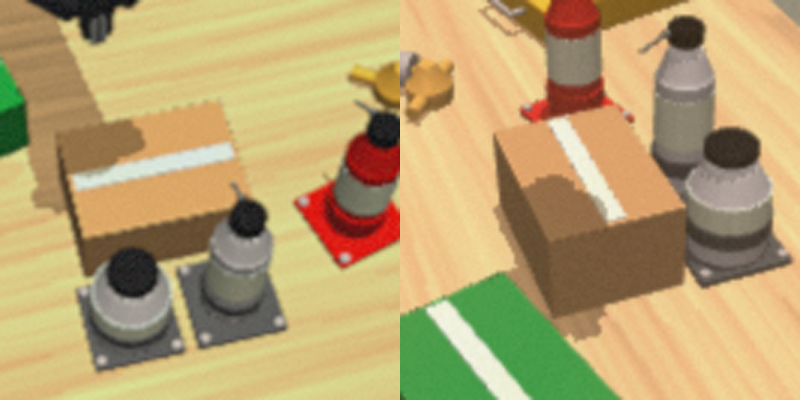

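The lid lies flat and flush in both views (scene (155,165), side (590,180)). The caps are up and the gripper is clear, so I'm handing it in.

```bash
python3 -c "
from cell import env
print(env.sign_off())"
```

```text
the job is handed in; nothing more can be done
None
```

The job is handed in at about 14 s: I pressed the tall can's cap to its stop, held it for over 0.8 s and let it come back up with the lid still open, then swung the lid shut, and it looks flat in both camera views; nothing touched the squat can, hammer or loose regulator, and the hand-in returned no verdict.

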